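# Hold a handle scale tight against the bolster

## Robot

A 7-joint arm with a two-finger parallel gripper is mounted at the origin on the work surface. World frame = base frame: x ahead of the robot, y to its left, z up, the work surface at z = 0. Lengths are in m, angles in rad, forces in N, time in s.
With the tool pointing down it reaches from about 0.35 to 0.9 m from the base axis. Payload 8.1 kg.
Tool frame: the origin (TCP) lies on the centre line of the jaws, within the pads' length; the fingertips stand 14 mm ahead of it and the grasp point (between the pads) lies 5 mm behind it; z points along the fingers, y is the line along which they close (so a half turn about z gives the same grasp; the last joint's range is limited). The gripper opens to 92 mm and grips with 3 to 60 N. Pads are 19 mm wide; open, the fingers measure 130 mm over their backs; the gripper's body (75 mm by 190 mm) begins 47 mm behind the grasp point.
Start: joints at [-1.286, 0.434, 0.025, 1.573, -0.012, 1.134, -0.075], TCP at [0.236, 0.579, 0.241] pointing down, gripper open.
Joint ranges: [-2.62, 2.62], [-0.44, 2.09], [-1.27, 1.32], [0.08, 2.57], [-1.32, 4.46], [0.12, 2], [-2.74, 2.74]. Speed limits (rad/s): [2.22, 2.22, 3.01, 3.01, 3.14, 3.14, 3.14].

## Interface

Orientations are given as a unit quaternion [x, y, z, w].
In Python, from station import env, capture, calibration, order gives the robot as it stands.
- The arm moves only by the shell command python3 -m creep 'ROWS' [OPENING]. ROWS is a JSON list of rows, 1 to 5 of them, each of 6 numbers: dx, dy, dz in m, then a rotation vector rx, ry, rz in rad; each row shifts and turns the commanded pose from where the row before left it, along the tool's axes as they then stand; what a row does not reach is not made up. A row lasts 1/12 s, in which the tool goes at most 0.0417 m and 0.125 rad, less where a joint would pass 70% of its speed; a pose out of reach is approached as far as the arm can. OPENING is the finger opening in m, set as the command begins (- or left out keeps the last). The fingers move at their own pace and stop on an object; the grip force is fixed at half the most. Time passes only in rows, so rows that do not move let the fingers close. It prints the time, the measured TCP pose, the force, the opening and the grip force at its end.
- env.observe(): the state, without advancing time (a new reading comes with each control period).
- capture(name): name is "scene" or "side" or "wrist"; returns the picture (384x512x3 uint8, blue, green, red); there is no depth.
- calibration(name): a dict with "fx", "fy", "cx", "cy" (pixels), "R" (3x3) and "t" (3): a world point X has camera coordinates R X + t; the wrist camera has in their place "mount" (4x4, takes a point from camera to tool coordinates, whose origin is the TCP and whose axes are the flange's). Camera axes: x right, y down, z forward; pixel columns grow to the right and rows downward; lengths in m; the calibration is good to about 2 mm. A picture is of the moment at which its call begins: read the wrist's pose just before it. calibration takes no time and is no camera call.
- order.sign_off(): hands the job in; it is judged then, once.
The state is a dict: "time_s": time; "joints": joint angles; "qd": joint speeds; "joint_torque": joint torques, N m; "position": TCP position; "orientation": TCP orientation; "ft_force": force on the tool from outside, world axes, zero at the start; "wrist_torque": the same for the moment, N m; "width": finger opening in m; "grasp_force": force on a finger pad.
Only numpy, scipy, OpenCV 4.12 (cv2) and the standard library are available. Lean on these libraries where they do the work, as an engineer would, in place of code of your own. Each camera call takes 0.05 s, during which the arm holds its last target. There are 200 camera calls.

## Task

A chef's knife is clamped in the fitting jig with its bare tang sticking out: pick up the dark red-brown handle scale from the bench, lay it flat on the tang, square end towards the bolster and overhanging the tang evenly on both sides, and slide it up until it butts tight against the bolster. Hold it by its rear half, so that I have room to put my clamp on the front, and keep it down on the tang and pushed against the bolster with a steady 10 newtons or so for a few seconds; never ram it. Finish while still holding and pushing it like that, and leave the other things on the bench where they are.

Things in the scene. Friction and masses are not known exactly. Their poses are not given: they have to be found in the camera images.
- scale_red: dark red-brown wooden handle scale, a flat slab 120 x 30 x 12 mm, about 45 g, lying flat on the bench beside a pale and a black one of the same size (which lies where varies). One end is square, the other (butt) half round, radius 15 mm; the sides are straight and parallel. Origin: centre of its underside; x runs lengthwise to the square end (60 mm from the origin), z up
- scale_red_front (a point): middle of the lower edge of the red-brown scale's square end, 60 mm along x from its origin
- tang: bare steel tang of the knife, rigidly fixed in the jig: bar 112 x 22 x 4 mm, level, upper face 60 mm above the bench. Origin: mid-width of its upper face where it meets the bolster; x along the knife to the blade's point (the tang is x = -112 to 0 mm), z up. A rest 16 mm wide carries it at x = -75 to -101 mm; beside it all is free down to the jig's base plate (10 mm high, 80 wide)
- bolster: steel bolster, the stop: block 14 long x 26 wide mm, standing 9 mm above the tang's upper face, rigid and fixed. Origin and axes as the tang's: its rear face, which the scale's square end must meet, is at x = 0. The blade lies ahead of it, held by a toggle clamp with a red handle 70 to 120 mm ahead of that face, up to 100 mm above the bench
- scale_pale: bystander: pale wood handle scale, same size, loose; origin as for the red-brown one
- scale_black: bystander: black handle scale, same size, loose; origin as for the red-brown one
- knife_a: bystander: finished knife with black handle, 330 mm long, 24 mm high, lying at the far side on brown paper; origin under the rear face of its bolster, x to its point
- knife_b: bystander: finished knife with brown handle beyond the first; origin likewise
- spring_clamp: bystander: black and orange spring clamp, 160 mm long, lying flat, on the left; origin near its pivot
- glue: bystander: white glue bottle with red cap, 48 mm across, 150 mm high, on the left; origin under its centre
- water: bystander: clear water bottle, 72 mm across, 235 mm high, on the left; origin under its centre
- hammer: bystander: hammer lying on the left
- steel_block: bystander: dark steel bench block 110 x 70 x 45 mm, on the left; origin under its centre

How it is judged:
On the way, in this order (a step that is already met when the one before it is completed fails the run):
1. the red-brown scale is lifted from the bench (height (world z) of scale_red above 0.03 m and contact force between the fingers and scale_red above 1 N), for 0.1 s.
2. it lies flat on the tang and is pressed against the bolster with a steady 4 to 17 N for two seconds, held by its rear half (x of scale_red_front in the frame of tang between -0.0025 and 0.0025 m and y of scale_red_front in the frame of tang between -0.0035 and 0.0035 m and z of scale_red in the frame of tang between -0.002 and 0.002 m and angle between the x axis of scale_red and the x axis of tang, either way round below 0.05 rad and angle between scale_red's own z axis and vertical below 0.04 rad and contact force between scale_red and bolster between 4 and 17 N and contact force between scale_red and tang above 0.3 N and contact force between the fingers and scale_red above 3 N and x of the grasp point in the frame of tang below -0.058 m and linear speed of scale_red below 0.01 m/s), for 2 s.
At the end, for the whole second after the job is handed in: Fingers press the red-brown scale on the bolster with 4 to 17 N, at rest; it touches the tang, flat (2 mm, 0.04 rad), square end within 2.5 mm of the bolster and 3.5 mm of the centre line, aligned within 0.05 rad; grip centre over 58 mm behind the bolster face (all of step 2); the arm keeps its last pose, push and grip.
It fails at once if the scale is rammed against the bolster (over 40 N) (contact force between scale_red and bolster above 40 N).
It fails at once if another thing on the bench is moved by more than 25 mm (distance of any of scale_pale, scale_black, knife_a, knife_b, spring_clamp, glue, water, hammer, steel_block from where it was at the start of the episode above 0.025 m).
It also fails if it takes over 51 s, if anything falls off the work surface, if the arm or the gripper's body presses on something with over 40 N, if the wrist force passes 120 N, or if a joint passes its speed limit or range.

## Working session

There is one attempt and no reset: what is moved stays moved. The work goes in short steps, Python scripts to look and compute and a shell command to move; the robot and the scene stay as the last step left them, time stands still between calls to the robot, and variables do not carry over. Pictures are saved under pics/ and viewed, at most 10 in all, crops included, and the job is handed in when it is done.

```bash
ls; mkdir -p pics
python3 - <<'E'
from station import env,capture,calibration
import cv2,numpy as np
s=env.observe();print({k:np.round(s[k],3).tolist() for k in s})
for n in("scene","side","wrist"):
    cv2.imwrite(f"pics/{n}0.png",capture(n))
    c=calibration(n);print(n,{k:np.round(c[k],3).tolist() for k in c})
E
```

```text
pics
{'time_s': 0.0, 'joints': [-1.286, 0.435, 0.025, 1.574, -0.012, 1.134, -0.075], 'qd': [-0.001, -0.002, 0.002, 0.001, 0.001, -0.001, 0.001], 'joint_torque': [0.001, -66.785, 0.985, -31.445, -0.061, 0.043, 0.0], 'position': [0.236, 0.578, 0.24], 'orientation': [0.193, 0.981, -0.001, -0.0], 'ft_force': [-0.291, -0.249, 0.033], 'wrist_torque': [0.021, -0.04, 0.045], 'grasp_force': 0.0, 'width': 0.092}
scene {'fx': 413.324, 'fy': 413.324, 'cx': 256.542, 'cy': 192.84, 'R': [[0.134, 0.991, 0.012], [0.739, -0.092, -0.667], [-0.66, 0.098, -0.745]], 't': [-0.202, -0.353, 1.758]}
side {'fx': 446.715, 'fy': 446.715, 'cx': 256.936, 'cy': 193.574, 'R': [[0.955, -0.296, -0.024], [-0.198, -0.574, -0.794], [0.222, 0.763, -0.607]], 't': [-0.489, 0.231, 0.969]}
wrist {'fx': 292.153, 'fy': 292.153, 'cx': 255.228, 'cy': 190.513, 'mount': [[-0.002, -0.957, -0.29, 0.08], [1.0, -0.001, -0.001, 0.001], [0.0, -0.29, 0.957, -0.143], [0.0, 0.0, 0.0, 1.0]]}
```

View pics/scene0.png

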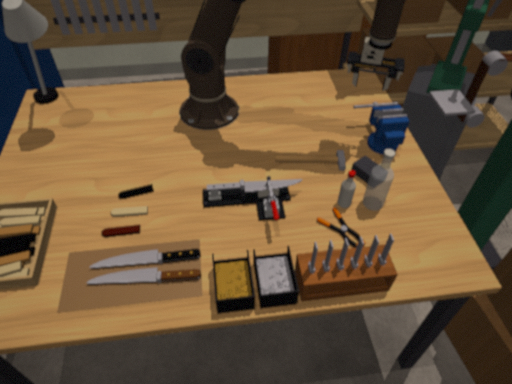

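View pics/side0.png

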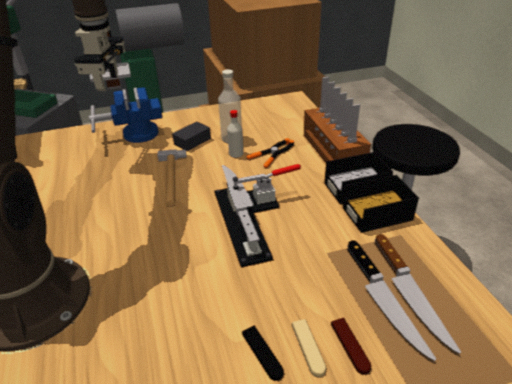

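The scene view has the red scale at about (121,230) and the tang at about (205–240,193), with the blade pointing right (+y). The side view has the red scale at (350,345) and the tang at (235–255,200–250). I'll zoom in on both.

Run:
```python
import cv2,numpy as np
a=cv2.imread('pics/scene0.png');b=cv2.imread('pics/side0.png')
def c(im,x,y,w,h,k):return cv2.resize(im[y:y+h,x:x+w],None,fx=k,fy=k,interpolation=cv2.INTER_CUBIC)
top=np.hstack([c(a,100,175,100,75,4),c(a,198,165,100,75,4)])
bot=np.hstack([c(b,230,310,160,120,2.5),c(b,200,150,100,75,4)])
print(top.shape,bot.shape)
cv2.imwrite('pics/crop.png',np.vstack([top,bot]))
```

```text
Traceback (most recent call last):
ValueError: all the input array dimensions except for the concatenation axis must match exactly, but along dimension 0, the array at index 0 has size 185 and the array at index 1 has size 300
```

Run:
```python
import cv2,numpy as np
a=cv2.imread('pics/scene0.png');b=cv2.imread('pics/side0.png')
def c(im,x,y,w,h):return cv2.resize(im[y:y+h,x:x+w],(400,300),interpolation=cv2.INTER_CUBIC)
cv2.imwrite('pics/crop.png',np.vstack([np.hstack([c(a,90,175,80,60),c(a,198,165,100,75)]),np.hstack([c(b,290,309,100,75),c(b,200,155,146,110)])]))
from station import calibration
for n,im in(('scene',a),('side',b)):
    h=cv2.cvtColor(im,cv2.COLOR_BGR2HSV)
    m=((h[...,0]<8)|(h[...,0]>172))&(h[...,1]>130)&(h[...,2]<140)
    k,l,s,ce=cv2.connectedComponentsWithStats(m.astype('u1'))
    for i in range(1,k):
        if s[i,4]>60:print(n,s[i],ce[i])
```

```text
scene [103 226  36  10 200] [120.61 230.69]
side [332 319  38  55 789] [351.39416984 345.87959442]
```

View pics/crop.png

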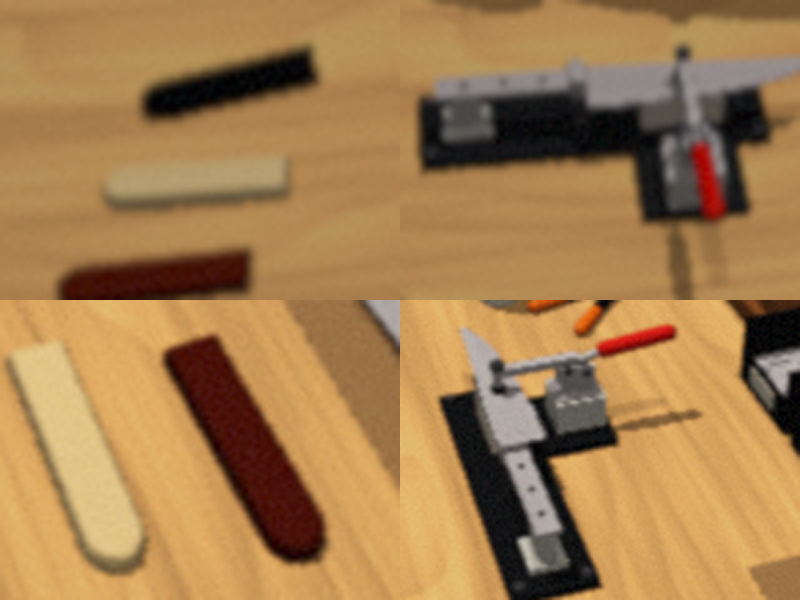

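Crops: every square end points right, towards +y, so no half turn is needed. In the scene view the tang's rear end is at about (207.5,187) and the bolster face at (240,184.5). In the side view they are at about (253,240) and (243,210).

```bash
cat > h.py <<'E'
import cv2,numpy as np
from station import env,capture,calibration
from scipy.spatial.transform import Rotation as Rn
from scipy.optimize import least_squares
def cam(n,s=None):
    c=calibration(n);K=np.array([[c['fx'],0,c['cx']],[0,c['fy'],c['cy']],[0,0,1]])
    if n!='wrist': return K,np.array(c['R']),np.array(c['t'])
    T=np.eye(4);T[:3,:3]=Rn.from_quat(s['orientation']).as_matrix();T[:3,3]=s['position']
    W=np.linalg.inv(T@np.array(c['mount']));return K,W[:3,:3],W[:3,3]
def proj(C,X):
    K,R,t=C;p=(np.atleast_2d(X)@R.T+t)@K.T;return p[:,:2]/p[:,2:]
def back(C,uv,z):
    K,R,t=C;d=(np.c_[np.atleast_2d(uv),np.ones(len(np.atleast_2d(uv)))]@np.linalg.inv(K).T)@R;o=-R.T@t
    return o+d*((z-o[2])/d[:,2])[:,None]
def tri(Cs,uvs):
    r=least_squares(lambda X:np.concatenate([proj(C,X)[0]-u for C,u in zip(Cs,uvs)]),[.5,0,.1]);return r.x,np.abs(r.fun).max()
def red(im):
    h=cv2.cvtColor(im,cv2.COLOR_BGR2HSV)
    m=((h[...,0]<8)|(h[...,0]>172))&(h[...,1]>130)&(h[...,2]<140)
    k,l,s,ce=cv2.connectedComponentsWithStats(m.astype('u1'));i=1+np.argmax(s[1:,4]);return (l==i).astype('u1'),ce[i]
E
python3 - <<'E'
from h import *
S,D=cam('scene'),cam('side')
for nm,u,v in(('red',(120.6,230.7),(351.4,345.9)),('tang rear',(207.5,187),(253,240)),('bolster',(240,184.5),(243,210))):
    print(nm,tri([S,D],[np.array(u),np.array(v)]),back(D,v,.06 if nm!='red' else .012))
m,_=red(cv2.imread('pics/side0.png'));c=cv2.findContours(m,0,1)[0][0][:,0]
print(cv2.minAreaRect((back(D,c,.010)[:,:2]*1000).astype('f4')))
E
```

```text
red (array([ 0.60435889, -0.31776967,  0.00092786]), np.float64(0.04043485367569133)) [[ 0.59992473 -0.32415151  0.012     ]]
tang rear (array([ 0.49580942, -0.02880568,  0.05374572]), np.float64(0.1984206569903506)) [[ 0.49390008 -0.03477001  0.06      ]]
bolster (array([0.50230868, 0.07951909, 0.057143  ]), np.float64(0.11941207796962772)) [[0.50157944 0.07580993 0.06      ]]
((600.7996215820312, -320.55712890625), (28.85751724243164, 120.42839050292969), 0.8153940439224243)
```

```bash
python3 -m creep '[[-0.0272,-0.0279,0,0,0,0],[-0.0272,-0.0279,0,0,0,0],[-0.0272,-0.0279,0,0,0,0],[-0.0272,-0.0279,0,0,0,0],[-0.0272,-0.0279,0,0,0,0]]' 0.06
python3 -m creep '[[-0.0272,-0.0279,0,0,0,0],[-0.0272,-0.0279,0,0,0,0],[-0.0272,-0.0279,0,0,0,0],[-0.0272,-0.0279,0,0,0,0],[-0.0272,-0.0279,0,0,0,0]]'
```

```text
time_s: 0.57
position: [0.3098, 0.3961, 0.2405]
orientation: [0.193, 0.981, -0.0, -0.0]
ft_force: [0.5, 0.5, 0.1]
width: 0.0634
grasp_force: 0.0
time_s: 0.98
position: [0.3828, 0.2155, 0.2408]
orientation: [0.193, 0.981, 0.0, -0.0]
ft_force: [2.1, -0.3, 0.1]
width: 0.0604
grasp_force: 0.0
```

```bash
python3 -m creep '[[-0.0272,-0.0279,0,0,0,0],[-0.0272,-0.0279,0,0,0,0],[-0.0272,-0.0279,0,0,0,0],[-0.0272,-0.0279,0,0,0,0],[-0.0272,-0.0279,0,0,0,0]]' >/dev/null
python3 - <<'E'
from h import *
import pickle
s=env.observe();im=capture('wrist');cv2.imwrite('pics/w1.png',im);pickle.dump(s,open('w1.pkl','wb'));print(s['position'],np.abs(s['qd']).max())
E
python3 -m creep '[[-0.0272,-0.0279,0,0,0,0],[-0.0272,-0.0279,0,0,0,0],[-0.0272,-0.0279,0,0,0,0],[-0.0272,-0.0279,0,0,0,0],[-0.0272,-0.0279,0,0,0,0]]'
python3 -m creep '[[-0.0272,-0.0279,0,0,0,0],[-0.0272,-0.0279,0,0,0,0],[-0.0272,-0.0279,0,0,0,0],[-0.0272,-0.0279,0,0,0,0],[-0.0272,-0.0279,0,0,0,0]]'
python3 -m creep '[[0,0,0.01,0,0,0.1168],[0,0,0.01,0,0,0.1168],[0,0,0.01,0,0,0.1168],[0,0,0.01,0,0,0.1168],[0,0,0.01,0,0,0.1168]]' > /dev/null
python3 -m creep '[[0,0,0.01,0,0,0.1168],[0,0,0.01,0,0,0.1168],[0,0,0.01,0,0,0.1168],[0,0,0.01,0,0,0.1168],[0,0,0.01,0,0,0.1168]]'
python3 -m creep '[[0,0,0,0,0,0],[0,0,0,0,0,0]]'
python3 - <<'E'
from h import *
import pickle
s=env.observe();im=capture('wrist');cv2.imwrite('pics/w2.png',im);pickle.dump(s,open('w2.pkl','wb'));print(s['position'],s['time_s'])
E
```

```text
[0.45595751 0.03497119 0.24085044] 1.1906002222266567
time_s: 1.87
position: [0.5293, -0.1451, 0.2406]
orientation: [0.192, 0.981, 0.0, -0.0]
ft_force: [0.9, 0.6, -0.5]
width: 0.0604
grasp_force: 0.0
time_s: 2.28
position: [0.6025, -0.3256, 0.2403]
orientation: [0.193, 0.981, 0.0, -0.0]
ft_force: [0.7, 0.2, 0.7]
width: 0.0603
grasp_force: 0.0
time_s: 3.12
position: [0.6021, -0.3237, 0.1399]
orientation: [0.704, 0.71, -0.0, -0.0]
ft_force: [0.1, -0.8, -0.5]
width: 0.0598
grasp_force: 0.0
time_s: 3.28
position: [0.6018, -0.3236, 0.14]
orientation: [0.7, 0.714, -0.0, -0.001]
ft_force: [1.0, -0.1, 0.2]
width: 0.0601
grasp_force: 0.0
[ 0.60183874 -0.32359599  0.13998258] 3.2833
```

View pics/w1.png

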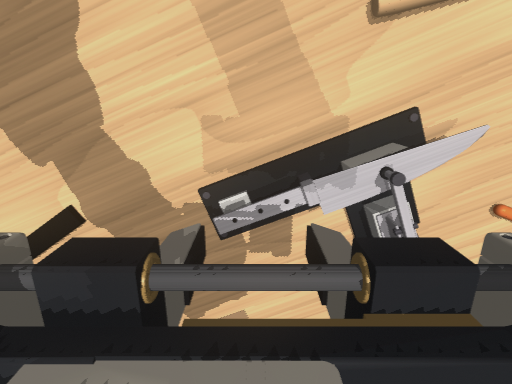

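View pics/w2.png

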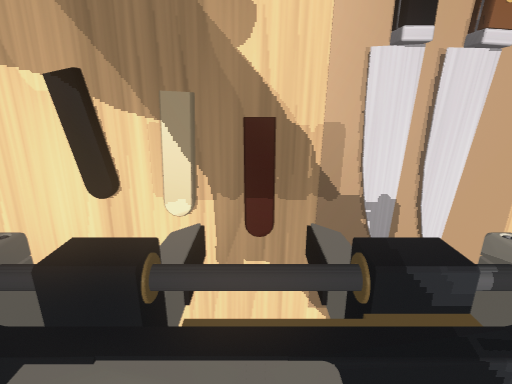

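w1 shows the tang from about (218,230) to the bolster at about (305,195). w2 shows the red scale clear at x 244–276, with its square end at row 117 and its butt at row 237, and it already lines up with the jaws.

Run:
```python
from h import *
import pickle
s=pickle.load(open('w2.pkl','rb'));W=cam('wrist',s);im=cv2.imread('pics/w2.png')
h=cv2.cvtColor(im,cv2.COLOR_BGR2HSV);sub=np.zeros(im.shape[:2],bool);sub[100:245,225:300]=1
m=(((h[...,0]<10)|(h[...,0]>170))&(h[...,1]>110)&(h[...,2]<125)&sub).astype('u1')
m=cv2.morphologyEx(m,cv2.MORPH_OPEN,np.ones((5,5)))
c=max(cv2.findContours(m,0,1)[0],key=len)[:,0];print(c.min(0),c.max(0))
r=cv2.minAreaRect((back(W,c+0.,.012)[:,:2]*1000).astype('f4'));print(r)
uv=proj(W,[[*(np.array(r[0])/1000),.012]])[0]
print(tri([W,cam('side')],[uv,np.array([351.4,345.9])]),tri([W,cam('scene')],[uv,np.array([120.6,230.7])]))
R=Rn.from_quat(s['orientation']).as_matrix();print(np.degrees(np.arctan2(R[1,0],R[0,0])))
```

```text
[244 117] [274 235]
((603.8103637695312, -314.9352111816406), (28.287324905395508, 116.47045135498047), 1.0008639097213745)
(array([ 0.60403957, -0.31783249,  0.00108996]), np.float64(0.15387216746790955)) (array([ 0.60397209, -0.31789572,  0.00064496]), np.float64(0.049949687337914384))
91.07727027262308
```

```bash
python3 -m creep '[[-0.005,0.0013,0.025,0,0,0],[-0.005,0.0012,0.025,0,0,0],[0,0,0.025,0,0,0],[0,0,0.02,0,0,0],[0,0,0.015,0,0,0]]'
python3 -m creep '[[0,0,0.008,0,0,0],[0,0,0.005,0,0,0],[0,0,0,0,0,0],[0,0,0,0,0,0]]'
```

```text
time_s: 3.75
position: [0.6046, -0.3341, 0.0297]
orientation: [0.701, 0.713, 0.0, -0.0]
ft_force: [-0.6, 0.9, -0.6]
width: 0.0603
grasp_force: 0.0
time_s: 4.08
position: [0.6053, -0.3347, 0.0187]
orientation: [0.702, 0.713, 0.0, 0.001]
ft_force: [0.5, 0.8, 0.1]
width: 0.06
grasp_force: 0.0
```

```bash
python3 -m creep '[[0,0,0.002,0,0,0],[0,0,0,0,0,0],[0,0,0,0,0,0],[0,0,0,0,0,0],[0,0,0,0,0,0]]' 0.02
python3 -m creep '[[0,0,0,0,0,0],[0,0,0,0,0,0],[0,0,0,0,0,0]]'
```

```text
time_s: 4.5
position: [0.6048, -0.3343, 0.016]
orientation: [0.702, 0.712, 0.0, 0.0]
ft_force: [-0.2, 0.6, 1.1]
width: 0.0313
grasp_force: 0.4
time_s: 4.75
position: [0.6049, -0.3343, 0.016]
orientation: [0.702, 0.712, 0.0, 0.0]
ft_force: [-0.2, 0.0, 3.3]
width: 0.0296
grasp_force: 30.0
```

```bash
python3 -m creep '[[0,0,-0.02,0,0,0],[0,0,-0.03,0,0,0],[0,0,-0.03,0,0,0],[0,0,-0.03,0,0,0],[0,0,-0.01,0,0,0]]'
python3 -m creep '[[0,0,0,0,0,0],[0,0,0,0,0,0]]'
python3 - <<'E'
from h import *
import pickle
s=env.observe();im=capture('wrist');cv2.imwrite('pics/w3.png',im);pickle.dump(s,open('w3.pkl','wb'))
E
```

```text
time_s: 5.17
position: [0.6059, -0.3358, 0.1402]
orientation: [0.702, 0.712, 0.001, 0.003]
ft_force: [0.5, -1.2, -0.2]
width: 0.0293
grasp_force: 30.0
time_s: 5.33
position: [0.6047, -0.334, 0.1354]
orientation: [0.702, 0.712, 0.0, 0.0]
ft_force: [0.1, 0.4, -0.2]
width: 0.0295
grasp_force: 30.0
```

View pics/w3.png

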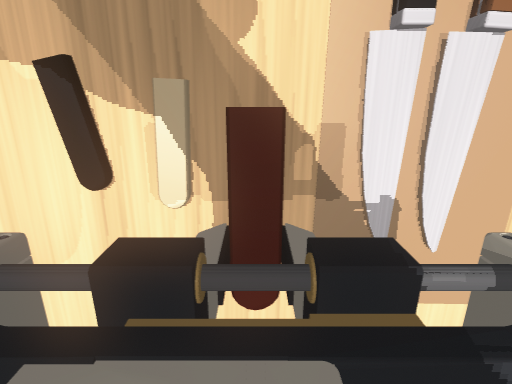

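w3: the scale is held square, its square end at row 107 with columns 227.5–285. I'll move beside the tang to get a still view of it.

```bash
python3 -m creep '[[0.0358,-0.0207,0,0,0,0],[0.0358,-0.0207,0,0,0,0],[0.0358,-0.0207,0,0,0,0],[0.0358,-0.0207,0,0,0,0]]'
python3 -m creep '[[0.0358,-0.0207,0,0,0,0],[0.0358,-0.0207,0,0,0,0],[0.0358,-0.0207,0,0,0,0],[0.0358,-0.0207,0,0,0,0]]' 
python3 -m creep '[[0,0,0,0,0,0],[0,0,0,0,0,0],[0,0,0,0,0,0]]'
python3 - <<'E'
from h import *
import pickle
s=env.observe();im=capture('wrist');pickle.dump(s,open('w4.pkl','wb'));cv2.imwrite('pics/w4raw.png',im)
cv2.imwrite('pics/w4.png',cv2.resize(im[0:260,200:460],(600,600),interpolation=cv2.INTER_CUBIC))
E
```

```text
time_s: 5.72
position: [0.5174, -0.1904, 0.1336]
orientation: [0.702, 0.712, -0.001, -0.001]
ft_force: [1.1, 1.1, -0.1]
width: 0.0296
grasp_force: 30.0
time_s: 6.05
position: [0.4324, -0.0487, 0.1343]
orientation: [0.702, 0.712, -0.001, -0.001]
ft_force: [0.3, 1.0, -0.2]
width: 0.0294
grasp_force: 30.0
time_s: 6.3
position: [0.4347, -0.0502, 0.1352]
orientation: [0.701, 0.713, -0.001, -0.0]
ft_force: [-0.0, -0.8, -0.8]
width: 0.0295
grasp_force: 30.0
```

View pics/w4.png

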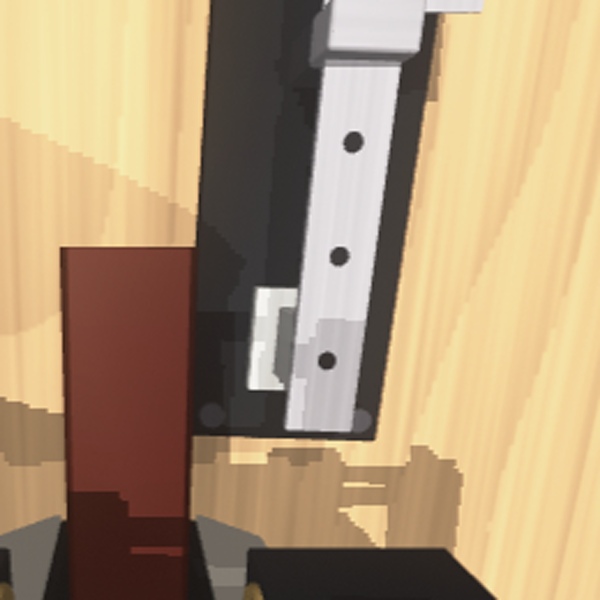

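w4 (crop factor 2.308, offset u+200): tang corners at crop (286,429), (353,432), (323,67) and (401,66), with the bolster's foot at row 66. The scale's square end runs from (61,247) to (196,247).

```bash
cat > fit.py <<'E'
from h import *
import pickle
s=pickle.load(open('w4.pkl','rb'));W=cam('wrist',s);k=260/600
px=lambda P:np.array(P,float)*k+[200,0]-.3
T=px([(286,429),(353,432),(401,66),(323,67)])
for z in(.057,.06,.063):
    P=back(W,T,z)[:,:2]*1000
    rear,front=P[:2].mean(0),P[2:].mean(0);d=front-rear
    print(z,'rear',rear.round(1),'front',front.round(1),'len',np.linalg.norm(d).round(1),'w',np.linalg.norm(P[0]-P[1]).round(1),np.linalg.norm(P[2]-P[3]).round(1),'yaw',np.degrees(np.arctan2(d[1],d[0])).round(2))
R=Rn.from_quat(s['orientation']).as_matrix();p=s['position'];print('tool yaw',np.degrees(np.arctan2(R[1,0],R[0,0])))
S=px([(61,247),(196,247),(189,575),(68,575)])
Z=p[2]-.004;Q=(back(W,S,Z)-p)@R*1000;print('scale in tool',Q.round(1).tolist())
# height of the bolster foot/rear end from w1
s1=pickle.load(open('w1.pkl','rb'));W1=cam('wrist',s1)
print('tri rear',tri([W,W1],[T[:2].mean(0),np.array([218,231.])]),'front',tri([W,W1],[T[2:].mean(0),np.array([305.,196])]))
E
python3 fit.py
```

```text
0.057 rear [498.7 -33. ] front [500.3  78.1] len 111.2 w 23.0 22.8 yaw 89.15
0.06 rear [497.8 -32.2] front [499.4  77.5] len 109.7 w 22.7 22.5 yaw 89.15
0.063 rear [496.9 -31.3] front [498.5  76.8] len 108.2 w 22.3 22.2 yaw 89.15
tool yaw 90.93241049753641
scale in tool [[77.6, -14.9, 4.0], [77.6, 13.4, 3.9], [1.0, 13.8, 4.0], [1.1, -15.5, 4.0]]
tri rear (array([ 0.47748622, -0.01296713,  0.12819679]), np.float64(0.4068662708080524)) front (array([0.50021668, 0.07784183, 0.05853697]), np.float64(0.7729612481536492))
```

```bash
python3 -m creep '[[0.0185,0.0324,0,0,0,0],[0.0185,0.0324,0,0,0,0],[0,0,0,0,0,0.031],[0,0,0,0,0,0],[0,0,0,0,0,0]]'
python3 -m creep '[[0,0,0.015,0,0,0],[0,0,0.015,0,0,0],[0,0,0.012,0,0,0],[0,0,0.007,0,0,0],[0,0,0,0,0,0]]'
python3 -m creep '[[0,0,0,0,0,0],[0,0,0,0,0,0]]'
python3 - <<'E'
from h import *
import pickle
s=env.observe();im=capture('wrist');pickle.dump(s,open('w5.pkl','wb'))
d=capture('side')
a=cv2.resize(im[0:230,170:400],(500,500),interpolation=cv2.INTER_CUBIC);b=cv2.resize(d[160:280,200:272],(300,500),interpolation=cv2.INTER_CUBIC)
cv2.imwrite('pics/w5.png',np.hstack([a,b]))
E
```

```text
time_s: 6.77
position: [0.4989, -0.0145, 0.1352]
orientation: [0.714, 0.701, -0.001, 0.0]
ft_force: [-0.7, -0.4, -0.8]
width: 0.0295
grasp_force: 30.0
time_s: 7.18
position: [0.4978, -0.0133, 0.0855]
orientation: [0.713, 0.701, -0.001, -0.001]
ft_force: [-0.5, -0.3, -1.2]
width: 0.0296
grasp_force: 30.0
time_s: 7.35
position: [0.4993, -0.0128, 0.0872]
orientation: [0.713, 0.701, 0.0, 0.0]
ft_force: [-0.4, -0.1, -1.1]
width: 0.0296
grasp_force: 30.0
```

View pics/w5.png

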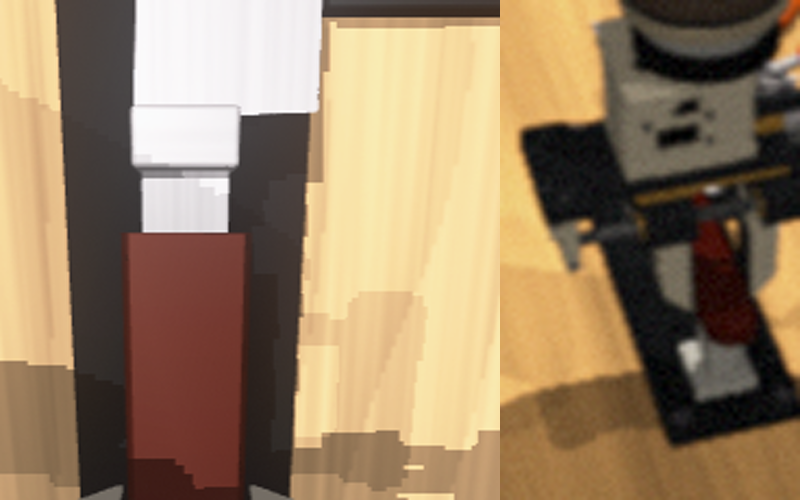

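w5: the scale's front edge is centred at crop column 185.7, against 185.5 for the tang and bolster, so it is aligned. The gap ahead spans crop rows 233 to 178.

```bash
python3 - <<'E'
from h import *
import pickle
s=pickle.load(open('w5.pkl','rb'));W=cam('wrist',s);k=.46;p=s['position']
f=lambda x,y,z:back(W,[[x*k+170-.3,y*k-.3]],z)[0].round(4)
print('front',f(185.7,233,p[2]-.004),'foot',f(185.5,178,.06),'top',f(185.5,164,.069),'tang rear of it',f(185.3,232,.06))
R=Rn.from_quat(s['orientation']).as_matrix();print(np.degrees(np.arctan2(R[1,0],R[0,0])),R[2].round(4))
E
python3 -m creep '[[0,0,0.004,0,0,0],[0,0,0.003,0,0,0],[0,0,0,0,0,0],[0,0,0,0,0,0]]'
```

```text
front [0.4997 0.0647 0.0832] foot [0.4999 0.0777 0.06  ] top [0.4999 0.0802 0.069 ] tang rear of it [0.4996 0.0646 0.06  ]
89.04928819449465 [-0.e+00  6.e-04 -1.e+00]
time_s: 7.78
position: [0.4989, -0.0123, 0.0796]
orientation: [0.713, 0.701, -0.0, -0.0]
ft_force: [0.2, 0.2, -0.6]
width: 0.0294
grasp_force: 30.0
```

```bash
python3 -m creep '[[0,0,0.001,0,0,0],[0,0,0.001,0,0,0],[0,0,0,0,0,0],[0,0,0,0,0,0]]'
python3 -m creep '[[0,0,0.001,0,0,0],[0,0,0,0,0,0],[0,0,0,0,0,0]]'
python3 -m creep '[[0,0,0.0007,0,0,0],[0,0,0,0,0,0],[0,0,0,0,0,0]]'
```

```text
time_s: 8.12
position: [0.499, -0.0124, 0.0777]
orientation: [0.713, 0.701, -0.0, -0.0]
ft_force: [0.3, 0.1, -0.6]
width: 0.0298
grasp_force: 30.0
time_s: 8.37
position: [0.4991, -0.0124, 0.0767]
orientation: [0.713, 0.701, -0.0, -0.0]
ft_force: [0.5, 0.2, 0.2]
width: 0.0297
grasp_force: 30.0
time_s: 8.62
position: [0.4991, -0.0124, 0.076]
orientation: [0.713, 0.701, 0.0, -0.0]
ft_force: [0.7, 0.5, -1.9]
width: 0.0296
grasp_force: 30.0
```

```bash
python3 -m creep '[[0,0,0.0005,0,0,0],[0,0,0,0,0,0],[0,0,0,0,0,0]]'
python3 -m creep '[[0,0,0.0005,0,0,0],[0,0,0,0,0,0],[0,0,0,0,0,0]]'
```

```text
time_s: 8.87
position: [0.4991, -0.0124, 0.0758]
orientation: [0.713, 0.701, 0.0, -0.0]
ft_force: [-2.0, 0.8, 5.3]
width: 0.0295
grasp_force: 30.0
time_s: 9.12
position: [0.4991, -0.0124, 0.0758]
orientation: [0.713, 0.701, 0.0, -0.0]
ft_force: [-5.3, 1.4, 14.9]
width: 0.0296
grasp_force: 30.0
```

```bash
python3 -m creep '[[0,0,-0.0005,0,0,0],[0,0,0,0,0,0],[0.002,0,0,0,0,0],[0.002,0,0,0,0,0],[0.002,0,0,0,0,0]]'
python3 -m creep '[[0.002,0,0,0,0,0],[0.001,0,0,0,0,0],[0.001,0,0,0,0,0],[0,0,0,0,0,0],[0,0,0,0,0,0]]'
```

```text
time_s: 9.53
position: [0.4998, -0.0072, 0.0759]
orientation: [0.713, 0.701, 0.0, 0.001]
ft_force: [0.1, -2.8, 5.1]
width: 0.0295
grasp_force: 30.0
time_s: 9.95
position: [0.4999, -0.0029, 0.0758]
orientation: [0.713, 0.701, 0.0, 0.001]
ft_force: [-0.2, -2.1, 5.7]
width: 0.0293
grasp_force: 30.0
```

```bash
python3 -m creep '[[0.0007,0,0,0,0,0],[0.0007,0,0,0,0,0],[0.0006,0,0,0,0,0],[0,0,0,0,0,0]]'
python3 -m creep '[[0.0005,0,0,0,0,0],[0,0,0,0,0,0],[0.0003,0,0,0,0,0],[0,0,0,0,0,0]]'
```

```text
time_s: 10.28
position: [0.4999, -0.0011, 0.0758]
orientation: [0.713, 0.701, 0.0, 0.001]
ft_force: [-0.1, -2.3, 5.9]
width: 0.0299
grasp_force: 30.0
time_s: 10.62
position: [0.5, -0.0004, 0.0759]
orientation: [0.713, 0.701, 0.0, 0.001]
ft_force: [-0.0, -3.7, 6.1]
width: 0.0296
grasp_force: 30.0
```

```bash
python3 -m creep '[[0.0003,0,0,0,0,0],[0,0,0,0,0,0],[0,0,0,0,0,0]]'
python3 -m creep '[[0.0003,0,0,0,0,0],[0,0,0,0,0,0],[0,0,0,0,0,0]]'
python3 -m creep '[[0.0003,0,0,0,0,0],[0,0,0,0,0,0],[0,0,0,0,0,0]]'
```

```text
time_s: 10.87
position: [0.5, -0.0001, 0.0759]
orientation: [0.713, 0.701, 0.0, 0.001]
ft_force: [-0.4, -3.1, 6.0]
width: 0.0292
grasp_force: 30.0
time_s: 11.12
position: [0.5, 0.0002, 0.0759]
orientation: [0.713, 0.701, 0.0, 0.001]
ft_force: [-1.1, -3.6, 5.8]
width: 0.0294
grasp_force: 30.0
time_s: 11.37
position: [0.5, 0.0005, 0.0759]
orientation: [0.713, 0.701, 0.0, 0.001]
ft_force: [-0.2, -2.9, 5.0]
width: 0.0296
grasp_force: 30.0
```

```bash
python3 -m creep '[[0.0003,0,0,0,0,0],[0,0,0,0,0,0],[0,0,0,0,0,0]]'
python3 -m creep '[[0.0003,0,0,0,0,0],[0,0,0,0,0,0],[0,0,0,0,0,0]]'
python3 -m creep '[[0.0003,0,0,0,0,0],[0,0,0,0,0,0],[0,0,0,0,0,0]]'
```

```text
time_s: 11.62
position: [0.5, 0.0009, 0.0759]
orientation: [0.713, 0.701, 0.0, 0.001]
ft_force: [0.3, -3.9, 6.3]
width: 0.0294
grasp_force: 30.0
time_s: 11.87
position: [0.5, 0.0011, 0.0759]
orientation: [0.713, 0.701, 0.0, 0.001]
ft_force: [-0.2, -2.7, 5.7]
width: 0.0296
grasp_force: 30.0
time_s: 12.12
position: [0.5, 0.0014, 0.0758]
orientation: [0.713, 0.701, 0.0, 0.001]
ft_force: [-0.0, -3.5, 5.2]
width: 0.0296
grasp_force: 30.0
```

```bash
for i in 1; do :; done
python3 -m creep '[[0.0003,0,0,0,0,0],[0,0,0,0,0,0],[0.0003,0,0,0,0,0],[0,0,0,0,0,0]]'
python3 -m creep '[[0.0003,0,0,0,0,0],[0,0,0,0,0,0],[0,0,0,0,0,0]]'
python3 - <<'E'
from h import *
im=capture('wrist');cv2.imwrite('pics/w6.png',cv2.resize(im[0:200,170:370],(600,600),interpolation=cv2.INTER_CUBIC))
E
```

```text
time_s: 12.45
position: [0.5, 0.002, 0.0758]
orientation: [0.713, 0.701, 0.0, 0.001]
ft_force: [1.0, -1.7, 5.6]
width: 0.0297
grasp_force: 30.0
time_s: 12.7
position: [0.5, 0.0021, 0.0759]
orientation: [0.713, 0.701, 0.0, 0.001]
ft_force: [0.5, -4.2, 4.3]
width: 0.0294
grasp_force: 30.0
```

View pics/w6.png

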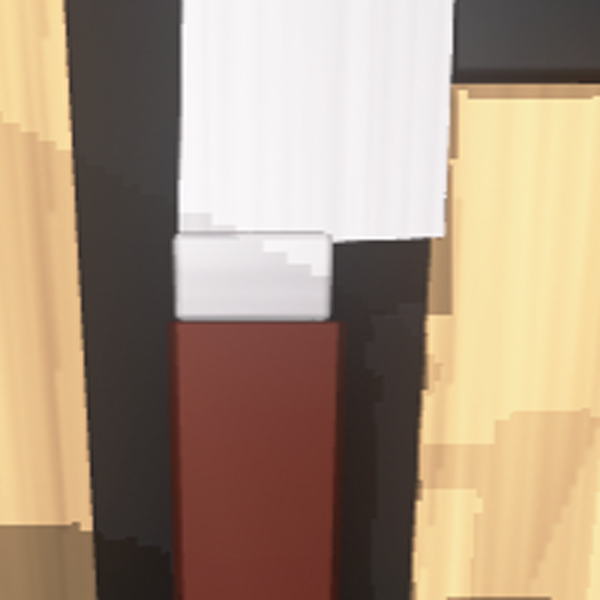

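w6: the square end is at the bolster, row 321. The scale is centred at column 255 against 253 for the bolster, about 0.4 mm off.

```bash
python3 -m creep '[[0.0002,0,0,0,0,0],[0,0,0,0,0,0],[0,0,0,0,0,0]]'
python3 -m creep '[[0.0002,0,0,0,0,0],[0,0,0,0,0,0],[0,0,0,0,0,0]]'
```

```text
time_s: 13.0
position: [0.5, 0.0021, 0.0759]
orientation: [0.713, 0.701, 0.0, 0.001]
ft_force: [-0.0, -4.2, 4.9]
width: 0.0295
grasp_force: 30.0
time_s: 13.25
position: [0.5, 0.0021, 0.0759]
orientation: [0.713, 0.701, -0.0, 0.001]
ft_force: [0.8, -5.8, 5.5]
width: 0.03
grasp_force: 30.0
```

```bash
python3 -m creep '[[0.0002,0,0,0,0,0],[0,0,0,0,0,0],[0.0002,0,0,0,0,0],[0,0,0,0,0,0]]'
python3 -m creep '[[0.0002,0,0,0,0,0],[0,0,0,0,0,0],[0,0,0,0,0,0]]'
```

```text
time_s: 13.58
position: [0.5, 0.0021, 0.0758]
orientation: [0.713, 0.701, -0.0, 0.001]
ft_force: [0.0, -5.7, 4.7]
width: 0.0295
grasp_force: 30.0
time_s: 13.83
position: [0.5, 0.0022, 0.0759]
orientation: [0.713, 0.701, -0.0, 0.001]
ft_force: [-0.1, -7.5, 5.8]
width: 0.0295
grasp_force: 30.0
```

```bash
python3 -m creep '[[0.0003,0,0,0,0,0],[0,0,0,0,0,0],[0.0002,0,0,0,0,0],[0,0,0,0,0,0],[0,0,0,0,0,0]]'
python3 -m creep '[[0.0001,0,0,0,0,0],[0,0,0,0,0,0],[0,0,0,0,0,0],[0,0,0,0,0,0],[0,0,0,0,0,0]]'
python3 -m creep '[[0,0,0,0,0,0],[0,0,0,0,0,0],[0,0,0,0,0,0],[0,0,0,0,0,0],[0,0,0,0,0,0]]'
```

```text
time_s: 14.25
position: [0.5, 0.0022, 0.0759]
orientation: [0.713, 0.701, -0.0, 0.002]
ft_force: [0.4, -8.7, 4.1]
width: 0.0293
grasp_force: 30.0
time_s: 14.67
position: [0.5, 0.0022, 0.0759]
orientation: [0.713, 0.701, -0.0, 0.002]
ft_force: [-0.1, -9.7, 5.1]
width: 0.0297
grasp_force: 30.0
time_s: 15.08
position: [0.5, 0.0022, 0.0759]
orientation: [0.713, 0.701, -0.0, 0.002]
ft_force: [-0.2, -9.6, 4.7]
width: 0.0293
grasp_force: 30.0
```

```bash
python3 -m creep '[[0.0002,0,0,0,0,0],[0,0,0,0,0,0],[0.0001,0,0,0,0,0],[0,0,0,0,0,0],[0,0,0,0,0,0]]'
Z='[[0,0,0,0,0,0],[0,0,0,0,0,0],[0,0,0,0,0,0],[0,0,0,0,0,0],[0,0,0,0,0,0]]'; true
python3 -m creep '[[0,0,0,0,0,0],[0,0,0,0,0,0],[0,0,0,0,0,0],[0,0,0,0,0,0],[0,0,0,0,0,0]]' | grep ft
python3 -m creep '[[0,0,0,0,0,0],[0,0,0,0,0,0],[0,0,0,0,0,0],[0,0,0,0,0,0],[0,0,0,0,0,0]]' | grep ft
python3 -m creep '[[0,0,0,0,0,0],[0,0,0,0,0,0],[0,0,0,0,0,0],[0,0,0,0,0,0],[0,0,0,0,0,0]]' | grep ft
python3 -m creep '[[0,0,0,0,0,0],[0,0,0,0,0,0],[0,0,0,0,0,0],[0,0,0,0,0,0],[0,0,0,0,0,0]]' | grep ft
python3 -m creep '[[0,0,0,0,0,0],[0,0,0,0,0,0],[0,0,0,0,0,0],[0,0,0,0,0,0],[0,0,0,0,0,0]]' | grep ft
python3 -m creep '[[0,0,0,0,0,0],[0,0,0,0,0,0],[0,0,0,0,0,0],[0,0,0,0,0,0],[0,0,0,0,0,0]]' | grep ft
python3 -m creep '[[0,0,0,0,0,0],[0,0,0,0,0,0],[0,0,0,0,0,0],[0,0,0,0,0,0],[0,0,0,0,0,0]]' | grep ft
python3 -m creep '[[0,0,0,0,0,0],[0,0,0,0,0,0],[0,0,0,0,0,0],[0,0,0,0,0,0],[0,0,0,0,0,0]]'
```

```text
time_s: 15.5
position: [0.5, 0.0022, 0.0759]
orientation: [0.714, 0.701, -0.001, 0.002]
ft_force: [-0.4, -9.9, 4.2]
width: 0.0293
grasp_force: 30.0
ft_force: [0.3, -10.1, 4.2]
ft_force: [-0.6, -9.8, 5.0]
ft_force: [-0.1, -9.4, 4.0]
ft_force: [-0.3, -10.9, 4.6]
ft_force: [-1.0, -10.5, 3.4]
ft_force: [-0.6, -9.5, 3.6]
ft_force: [0.7, -10.2, 4.7]
time_s: 18.83
position: [0.5, 0.0022, 0.0759]
orientation: [0.714, 0.701, -0.001, 0.002]
ft_force: [-0.4, -9.3, 4.6]
width: 0.0297
grasp_force: 30.0
```

```bash
python3 -c "
from station import order
print(order.sign_off())"
```

```text
the job is handed in; nothing more can be done
None
```

The job is handed in with the arm still holding: the red-brown scale lies on the tang, butted against the bolster and about 0.4 mm off the centre line in the last picture, gripped about 77 mm behind the bolster. It had held a steady push of about 10 N at the wrist for over 3 s, of which I estimate 7–10 N reaches the bolster; no verdict came back.

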